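# Scrape the offcuts out from under the bar guard

## Task

Draw the scraper fully out of its red holder, lay it flat on the counter and let go, then take it again towards the tail of its handle so that its head can reach under the bar guard. Push the head along the bed so that all three plywood offcuts drop over the open far edge into the grey tray, never touching the offcuts with the gripper. Then lay the scraper flat on the counter again and let go, leaving the cartons and the can where they stand.

Things in the scene. Friction and masses are not known exactly. Their poses are not given: they have to be found in the camera images.
- scraper: Loose T-shaped scraper, 160 g (+-20 %). Origin: centre of its head's underside, z up. Head: aluminium block 120 (x) x 18 (y) x 45 mm high. Handle: wooden bar 22 x 22 mm along +y to y = 185 mm, its axis at z = 30 mm; centre of mass near y = 64. A foot under it at y = 163 to 183 reaches z = 0, so it lies level. Starts on the counter, tail in the holder, head 70 mm before its mouth. Wipes towards its -y.
- scraper_tail (a point): Middle of the tail end of the scraper's handle (0, 185, 30 mm in the scraper's frame).
- holder: Fixed red plastic sleeve on the counter. Origin: middle of its mouth (its open -y end), at counter height. Runs 136 mm along +y, 64 mm wide, 58 mm high; inside 36 mm wide and 50 mm high, the counter is its floor; roofed, closed at +y. The handle slides out along its -y.
- bed: Fixed trimming bed. Origin: on the counter under its centre. Plate 170 (x) x 130 mm (y = -65 to 65), top at z = 70. Side fences 22 mm above the plate, inner faces at x = +-73. Scraper enters at the open +y end, offcuts leave over the -y edge. Bar guard over y = -65 to 40: five bars along x, 24 mm apart, underside at z = 131, top at 138; 184 mm wide over its posts.
- tray: Fixed grey open tray on the counter below the bed's -y edge, parallel to the bed. Origin: centre of its underside. 200 (x) x 160 (y) x 32 mm high, walls 4 mm. The bed's plate overhangs its near wall.
- offcut0: Loose plywood offcut, 60 x 22 x 10 mm (x, y, z), 20 g, at the start lying flat on the bed's plate under the guard. Origin: centre of its underside.
- offcut1: Loose plywood offcut, 60 x 22 x 10 mm (x, y, z), 20 g, at the start lying flat on the bed's plate under the guard. Origin: centre of its underside.
- offcut2: Loose plywood offcut, 60 x 22 x 10 mm (x, y, z), 20 g, at the start lying flat on the bed's plate under the guard. Origin: centre of its underside.
- carton_a: Bystander: white carton 70 x 70 x 100 mm high. Origin: centre of its underside.
- carton_b: Bystander: white carton 80 x 60 x 90 mm high. Origin: centre of its underside.
- can: Bystander: steel can, 66 mm across, 110 mm high. Origin: centre of its underside.

How it is judged:
By the outcome, as a careful person would: the job done as asked, in the order asked, and still so for the second after the job is handed in, with the robot touching nothing.
It also fails if it takes over 64 s, if anything falls off the work surface, if the arm or the gripper's body presses on something with over 40 N, if the wrist force passes 120 N, or if a joint passes its speed limit or range.

## Robot

A 6-joint arm with a two-finger parallel gripper is mounted at the origin on the work surface. World frame = base frame: x ahead of the robot, y to its left, z up, the work surface at z = 0. Lengths are in mm, angles in rad, forces in N, time in s.
With the tool pointing down it reaches from about 400 to 925 mm from the base axis. Payload 12.5 kg.
Tool frame: the origin (TCP) lies on the centre line of the jaws, within the pads' length; the fingertips stand 14 mm ahead of it and the grasp point (between the pads) lies 5 mm behind it; z points along the fingers, x is the direction in which the jaws open and shut, and the axes are right-handed (so a half turn about z gives the same grasp; the last joint's range is limited). The gripper opens to 95 mm and grips with 3 to 60 N. Pads are 20 mm wide; open, the fingers measure 119 mm over their backs; the gripper's body (75 mm by 180 mm) begins 59 mm behind the grasp point.
Start: joints at [1.121, 0.491, 1.559, -0, 1.092, -0.106], TCP at [210.65, 588.448, 228.661] pointing down, gripper open.
Joint ranges: [-3.1, 3.1], [-0.84, 2.19], [0.05, 2.79], [-1.13, 4.28], [0.06, 2.93], [-2.69, 2.69]. Speed limits (rad/s): [2.22, 2.22, 2.79, 3.14, 3.14, 3.14].

## Interface

Orientations are given as [roll, pitch, yaw] about the fixed x, y, z axes, in that order (R = Rz(yaw) Ry(pitch) Rx(roll)).
In Python, from cell import state, read_camera, job_done gives the robot as it stands.
- The arm moves only by the shell command python3 -m handwheel 'ROWS'. ROWS is JSON, a list of rows, each an object of numbers: "hand": the finger opening in m, from 0 to 0.0951; "x", "y", "z": the shift along the world's x, y, z in m; "spin": the turn about the world's z in units of 5 degrees (1.0 is 5 degrees). In form: [{"hand": .., "x": .., "y": .., "z": .., "spin": ..}, ...]. A call has 1 to 20 rows; each row is the pose to reach, as a shift and turn from the pose commanded when the call began; what a row does not reach only later rows make up. A row lasts 1/12 s, in which the tool goes at most 41.7 mm and 7.16 degrees, less where a joint would pass 70% of its speed; a pose out of reach is approached as far as the arm can. A call with a gripper value outside its range is refused whole. The fingers move at their own pace and stop on an object; the grip force is fixed at half the most. Time passes only in rows, so rows that repeat a pose let the fingers close. It gives the time, the measured TCP pose, the force and the opening at its end, in the units of the state.
- state(): the state, without advancing time (a new reading comes with each control period).
- read_camera(name): name is "scene" or "top"; returns a dict with "img" (480x640x3 uint8, red, green, blue), "fx", "fy", "cx", "cy" (pixels), "T" (4x4, takes a point from camera to world coordinates). Camera axes: x right, y down, z forward; pixel columns grow to the right and rows downward; lengths in mm; the calibration is good to about 2 mm. A picture is of the moment at which its call begins. There is no depth.
- job_done(): hands the job in, once; it reports no verdict.
The state is a dict: "t": time; "joints": joint angles; "qvel": joint speeds; "tau": joint torques, N m; "eef_pos": TCP position; "tcp_rot": TCP orientation; "ft_force": force on the tool from outside, world axes, zero at the start; "moment": the same for the moment, N m; "opening": opening from 0.0 (shut) to 1.0 (fully open).
Only numpy, scipy, OpenCV 4.12 (cv2) and the standard library are available. Lean on these libraries where they do the work, as an engineer would, in place of code of your own. Each camera call takes 0.05 s, during which the arm holds its last target. There are 200 camera calls.

## Working session

There is one attempt and no reset: what is moved stays moved. The work goes in short steps, Python scripts to look and compute and a shell command to move; the robot and the scene stay as the last step left them, time stands still between calls to the robot, and variables do not carry over. Pictures are saved under pics/ and viewed, about 8 in all and at most 12, crops included, and the job is handed in when it is done.

```bash
mkdir -p pics
python3 - <<'E'
from cell import *
import cv2
for n in("top","scene"):
    c=read_camera(n); cv2.imwrite(f"pics/{n}0.png",c["img"][:,:,::-1]); print(n,c["fx"],c["fy"],c["cx"],c["cy"],c["T"])
print(state())
E
```

```text
top 449.2013193016529 449.2013193016529 320.93096489749087 242.9621192482271 [[-1.55426408e-04 -9.91298376e-01  1.31633980e-01  4.10033202e+02]
 [-9.99906368e-01  1.95524042e-03  1.35437278e-02  1.59663287e+01]
 [-1.36832514e-02 -1.31619550e-01 -9.91205863e-01  1.15578254e+03]
 [ 0.00000000e+00  0.00000000e+00  0.00000000e+00  1.00000000e+00]]
scene 545.5559560632703 545.5559560632703 317.2382399844288 243.7569250662378 [[ 7.53558385e-01  3.95352401e-01 -5.25210662e-01  1.31590956e+03]
 [ 6.57321826e-01 -4.63871559e-01  5.93928610e-01 -8.39410923e+02]
 [-8.81918623e-03 -7.92792316e-01 -6.09428065e-01  9.46966875e+02]
 [ 0.00000000e+00  0.00000000e+00  0.00000000e+00  1.00000000e+00]]
{'t': 0.1, 'joints': array([ 1.12140585e+00,  4.91498525e-01,  1.55941305e+00, -1.69980140e-05,
        1.09170838e+00, -1.05601521e-01]), 'qvel': array([-0.00034741, -0.00231046, -0.00102027,  0.00026103, -0.0012066 ,
        0.00087231]), 'tau': array([ 3.62219886e-03, -6.13629127e+01, -2.58600605e+01,  6.93874620e-02,
        4.70660313e-02, -7.20087542e-05]), 'eef_pos': array([210.5495646 , 588.2386482 , 228.11219757]), 'tcp_rot': array([-3.14149936e+00,  1.02316665e-03,  1.22701526e+00]), 'ft_force': array([-0.28857094, -0.15452649, -0.5138926 ]), 'moment': array([ 0.04791409,  0.02132663, -0.01230766]), 'opening': 1.0013442467298304}
```

View pics/top0.png

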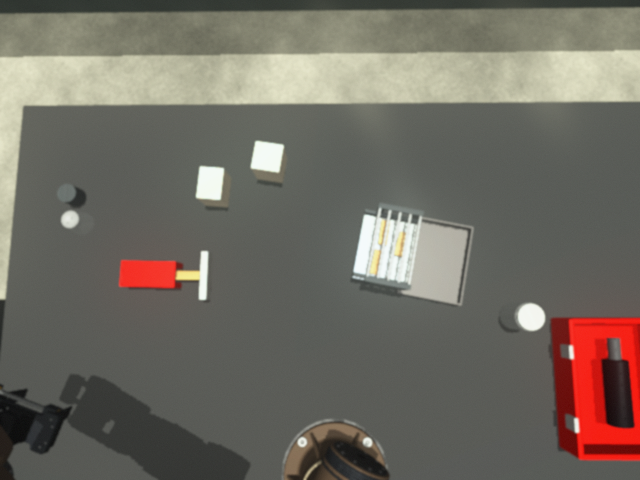

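View pics/scene0.png

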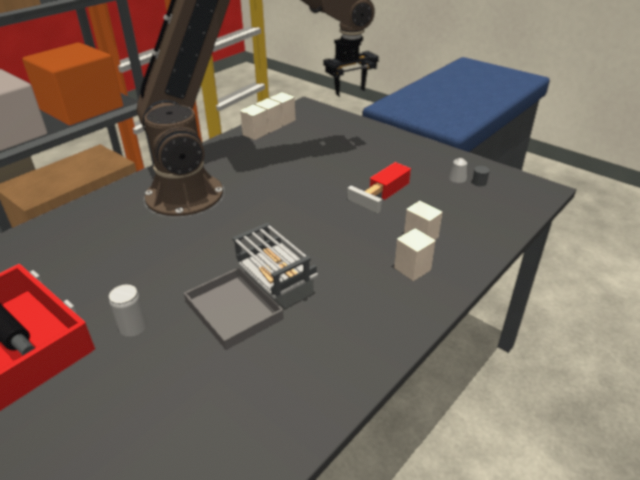

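Top view: red holder (120–177, 260–288), scraper head at (204,276), bed around (388,248), tray (440,262), cartons (210,184) and (268,160), can (528,317). I'll zoom in for corners.

```bash
cat > h.py <<'E'
import numpy as np, cv2
from cell import *
def px2w(c,u,v,z):
    T=np.array(c["T"]); d=T[:3,:3]@np.array([(u-c["cx"])/c["fx"],(v-c["cy"])/c["fy"],1]); o=T[:3,3]
    return (o+d*(z-o[2])/d[2])[:2].round(1)
def w2px(c,p):
    T=np.array(c["T"]); q=T[:3,:3].T@(np.array(p,float)-T[:3,3])
    return np.array([q[0]/q[2]*c["fx"]+c["cx"],q[1]/q[2]*c["fy"]+c["cy"]])
def crop(img,x0,y0,w,h,k,step=10):
    o=cv2.resize(img[y0:y0+h,x0:x0+w],None,fx=k,fy=k,interpolation=cv2.INTER_CUBIC)[:,:,::-1].copy()
    for x in range(-(-x0//step)*step,x0+w,step):
        cv2.line(o,((x-x0)*k,0),((x-x0)*k,6),(0,255,0),1); cv2.putText(o,str(x),((x-x0)*k,16),0,.35,(0,255,0),1)
    for y in range(-(-y0//step)*step,y0+h,step):
        cv2.line(o,(0,(y-y0)*k),(6,(y-y0)*k),(0,255,0),1); cv2.putText(o,str(y),(8,(y-y0)*k+4),0,.35,(0,255,0),1)
    return o
E
python3 - <<'E'
from h import *
c=read_camera("top")
a=crop(c["img"],112,240,130,60,6); b=crop(c["img"],345,198,130,115,6)
b=cv2.resize(b,None,fx=.5,fy=.5) if 0 else b
cv2.imwrite("pics/a1.png",np.vstack([a[:,:],])); cv2.imwrite("pics/b1.png",b[:590])
cv2.imwrite("pics/ab.png",np.vstack([crop(c["img"],112,245,130,50,5)[:,:650],crop(c["img"],345,198,130,69,5)[:, :650]]))
E
```

```text
(no output)
```

View pics/a1.png

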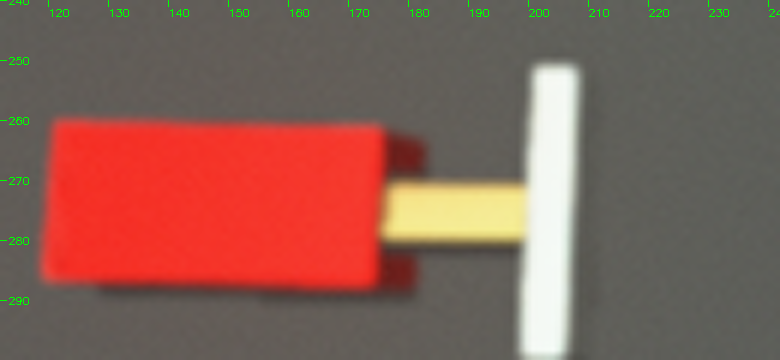

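View pics/b1.png

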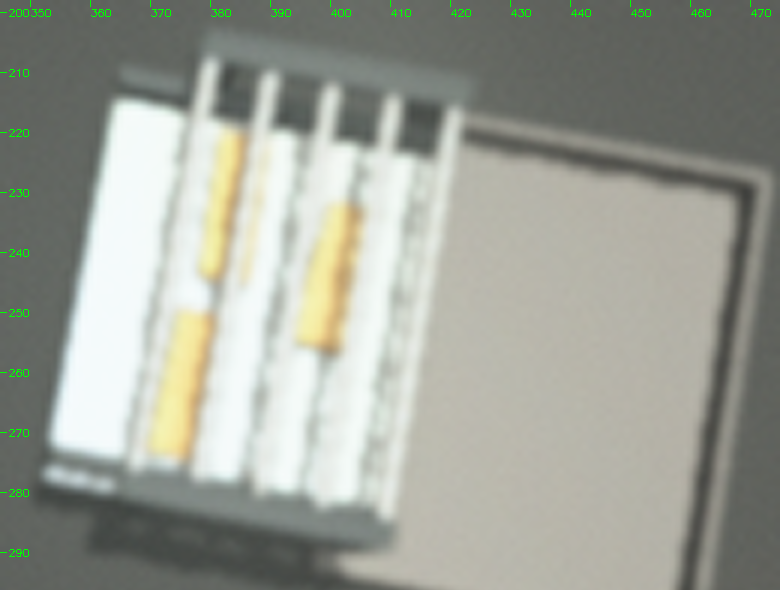

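Scraper head top corners about (200.5,251),(208,251),(198.5,300),(206,300); handle edges v=270/280.5; holder roof corners (121,260),(175.5,261),(119,287),(174.5,288). Bed plate +y edge from (363.5,214) to (353,272); tray outer corner (472.5,228).

Run:
```python
from h import *
c=read_camera("top")
P=lambda s,l,z:print(s,*[px2w(c,u,v,z) for u,v in l])
P("head",[(200.7,250.8),(208.3,250.8),(198.7,300),(206.2,300)],45)
P("handle",[(198.5,270.3),(198.5,280.3),(176.5,270.3),(175.8,280.3)],41)
P("holder",[(121,260),(175.8,261),(119,287),(174.5,288)],58)
P("plate",[(363.7,214),(353,272.3)],70)
P("bars",[(380,208),(367.5,276),(419.5,216.5),(408.5,285)],138)
P("tray",[(472.8,227.5),(463,305)],32)
P("cartonA,B",[(210,182)],100);P("",[(268,155)],90);P("can",[(530,317)],110)
P("offc",[(384,219.5),(379.5,244),(377.5,250),(372,274),(402,232),(397,256)],80)
```

```text
head [538.4 331.5] [538.4 312.5] [416.5 332.2] [416.4 313.6]
handle [489.9 336.5] [465.1 335.6] [490.  391.5] [465.1 392.2]
holder [514.4 524.5] [511.7 388.5] [448.  525.5] [445.5 388.9]
plate [625.8 -74.3] [482.6 -46.6]
bars [ 626.2 -106.3] [469.6 -75.4] [ 606.1 -196.6] [ 449.3 -167.3]
tray [ 597.9 -352. ] [ 404.1 -319.3]
cartonA,B [699.8 299.2]
 [770.3 160.8]
can [ 377.4 -447.3]
offc [ 610.1 -122.5] [ 550.1 -110.6] [ 535.5 -105.5] [477.8 -91.4] [ 579.3 -165.4] [ 521. -152.]
```

```bash
python3 -m handwheel '[{"hand":0.095,"x":0.267,"y":-0.2245,"z":-0.08,"spin":-14.15},{"hand":0.095,"x":0.267,"y":-0.2245,"z":-0.08,"spin":-14.15},{"hand":0.095,"x":0.267,"y":-0.2245,"z":-0.08,"spin":-14.15},{"hand":0.095,"x":0.267,"y":-0.2245,"z":-0.08,"spin":-14.15},{"hand":0.095,"x":0.267,"y":-0.2245,"z":-0.08,"spin":-14.15},{"hand":0.095,"x":0.267,"y":-0.2245,"z":-0.08,"spin":-14.15},{"hand":0.095,"x":0.267,"y":-0.2245,"z":-0.08,"spin":-14.15},{"hand":0.095,"x":0.267,"y":-0.2245,"z":-0.08,"spin":-14.15},{"hand":0.095,"x":0.267,"y":-0.2245,"z":-0.08,"spin":-14.15},{"hand":0.095,"x":0.267,"y":-0.2245,"z":-0.08,"spin":-14.15},{"hand":0.095,"x":0.267,"y":-0.2245,"z":-0.08,"spin":-14.15},{"hand":0.095,"x":0.267,"y":-0.2245,"z":-0.08,"spin":-14.15},{"hand":0.095,"x":0.267,"y":-0.2245,"z":-0.08,"spin":-14.15}]'
```

```text
t: 1.28
eef_pos: [477.2, 364.4, 148.8]
tcp_rot: [-3.142, -0.0, -0.003]
ft_force: [-0.4, -0.6, -0.4]
opening: 0.994
```

```bash
python3 -m handwheel '[{"hand":0.095,"z":-0.035},{"hand":0.095,"z":-0.07},{"hand":0.095,"z":-0.1},{"hand":0.095,"z":-0.118},{"hand":0.095,"z":-0.123},{"hand":0.095,"z":-0.123},{"hand":0.0,"z":-0.123},{"hand":0.0,"z":-0.123},{"hand":0.0,"z":-0.123},{"hand":0.0,"z":-0.123},{"hand":0.0,"z":-0.123},{"hand":0.0,"z":-0.123},{"hand":0.0,"z":-0.123}]'
```

```text
invalid input
```

```bash
python3 -m handwheel '[{"hand":0.095,"x":0,"y":0,"z":-0.035,"spin":0},{"hand":0.095,"x":0,"y":0,"z":-0.07,"spin":0},{"hand":0.095,"x":0,"y":0,"z":-0.1,"spin":0},{"hand":0.095,"x":0,"y":0,"z":-0.118,"spin":0},{"hand":0.095,"x":0,"y":0,"z":-0.123,"spin":0},{"hand":0.095,"x":0,"y":0,"z":-0.123,"spin":0},{"hand":0,"x":0,"y":0,"z":-0.123,"spin":0},{"hand":0,"x":0,"y":0,"z":-0.123,"spin":0},{"hand":0,"x":0,"y":0,"z":-0.123,"spin":0},{"hand":0,"x":0,"y":0,"z":-0.123,"spin":0},{"hand":0,"x":0,"y":0,"z":-0.123,"spin":0},{"hand":0,"x":0,"y":0,"z":-0.123,"spin":0},{"hand":0,"x":0,"y":0,"z":-0.123,"spin":0}]'
```

```text
t: 2.37
eef_pos: [477.7, 363.9, 25.9]
tcp_rot: [-3.141, -0.0, -0.008]
ft_force: [-0.2, 0.4, -0.6]
opening: 0.562
```

```bash
python3 -m handwheel '[{"hand":0,"x":0,"y":0,"z":0,"spin":0},{"hand":0,"x":0,"y":0,"z":0,"spin":0},{"hand":0,"x":0,"y":0,"z":0,"spin":0},{"hand":0,"x":0,"y":0,"z":0,"spin":0},{"hand":0,"x":0,"y":0,"z":0,"spin":0},{"hand":0,"x":0,"y":0,"z":0,"spin":0},{"hand":0,"x":0,"y":0,"z":0,"spin":0},{"hand":0,"x":0,"y":0,"z":0,"spin":0},{"hand":0,"x":0,"y":0,"z":0.001,"spin":0},{"hand":0,"x":0,"y":-0.005,"z":0.002,"spin":0},{"hand":0,"x":0,"y":-0.015,"z":0.002,"spin":0}]'
```

```text
t: 3.28
eef_pos: [477.6, 349.1, 27.8]
tcp_rot: [-3.141, -0.0, -0.007]
ft_force: [-0.1, -0.9, -1.7]
opening: 0.229
```

Gripped (22 mm). Pull out the rest.

```bash
python3 -m handwheel '[{"hand":0,"x":0,"y":-0.015,"z":0,"spin":0},{"hand":0,"x":0,"y":-0.03,"z":0,"spin":0},{"hand":0,"x":0,"y":-0.045,"z":0,"spin":0},{"hand":0,"x":-0.001,"y":-0.06,"z":0,"spin":0},{"hand":0,"x":-0.001,"y":-0.075,"z":0,"spin":0},{"hand":0,"x":-0.001,"y":-0.09,"z":0,"spin":0},{"hand":0,"x":-0.001,"y":-0.105,"z":0,"spin":0},{"hand":0,"x":-0.001,"y":-0.12,"z":0,"spin":0},{"hand":0,"x":-0.001,"y":-0.135,"z":0,"spin":0},{"hand":0,"x":-0.001,"y":-0.15,"z":0,"spin":0},{"hand":0,"x":-0.001,"y":-0.165,"z":0,"spin":0},{"hand":0,"x":-0.001,"y":-0.165,"z":0,"spin":0},{"hand":0,"x":-0.001,"y":-0.165,"z":-0.002,"spin":0},{"hand":0,"x":-0.001,"y":-0.165,"z":-0.002,"spin":0},{"hand":0.06,"x":-0.001,"y":-0.165,"z":-0.002,"spin":0},{"hand":0.06,"x":-0.001,"y":-0.165,"z":-0.002,"spin":0},{"hand":0.06,"x":-0.001,"y":-0.165,"z":-0.002,"spin":0},{"hand":0.06,"x":-0.001,"y":-0.165,"z":-0.002,"spin":0},{"hand":0.06,"x":-0.001,"y":-0.165,"z":-0.002,"spin":0}]'
python3 - <<'E'
from h import *
c=read_camera("top"); cv2.imwrite("pics/c2.png",crop(c["img"],150,230,150,90,5))
E
```

```text
t: 4.87
eef_pos: [476.6, 184.2, 25.7]
tcp_rot: [-3.142, -0.0, -0.007]
ft_force: [0.8, -0.1, 0.4]
opening: 0.523
```

View pics/c2.png

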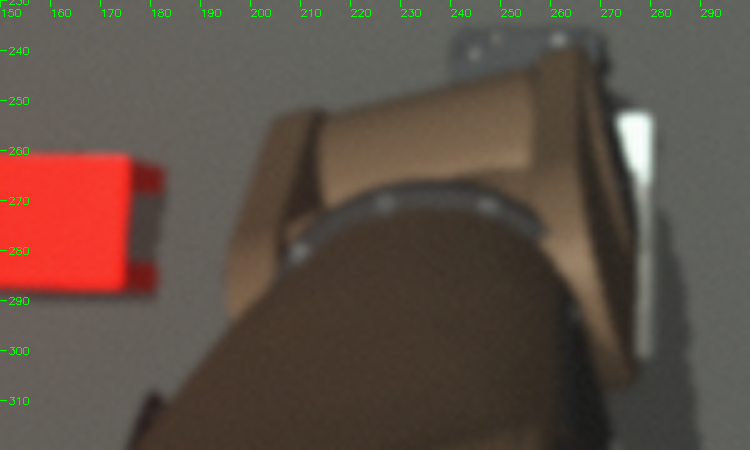

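The holder mouth at (176,275) is empty and the head's front edge is at u≈280, so the scraper is fully out. Next, regrip about 145 mm behind the head.

```bash
python3 -m handwheel '[{"hand":0.06,"x":0,"y":0,"z":0.02,"spin":0},{"hand":0.06,"x":0,"y":0,"z":0.05,"spin":0},{"hand":0.06,"x":0,"y":0.035,"z":0.05,"spin":0},{"hand":0.06,"x":0,"y":0.07,"z":0.05,"spin":0},{"hand":0.06,"x":0,"y":0.1,"z":0.05,"spin":0},{"hand":0.06,"x":0,"y":0.104,"z":0.04,"spin":0},{"hand":0.06,"x":0,"y":0.104,"z":0.015,"spin":0},{"hand":0.06,"x":0,"y":0.104,"z":0.003,"spin":0},{"hand":0.06,"x":0,"y":0.104,"z":0,"spin":0},{"hand":0,"x":0,"y":0.104,"z":0,"spin":0},{"hand":0,"x":0,"y":0.104,"z":0,"spin":0},{"hand":0,"x":0,"y":0.104,"z":0,"spin":0},{"hand":0,"x":0,"y":0.104,"z":0,"spin":0},{"hand":0,"x":0,"y":0.104,"z":0,"spin":0},{"hand":0,"x":0,"y":0.104,"z":0,"spin":0},{"hand":0,"x":0,"y":0.104,"z":0,"spin":0},{"hand":0,"x":0,"y":0.104,"z":0,"spin":0},{"hand":0,"x":0,"y":0.104,"z":0,"spin":0},{"hand":0,"x":0,"y":0.104,"z":0.01,"spin":0},{"hand":0,"x":0,"y":0.104,"z":0.03,"spin":0}]'
python3 - <<'E'
from h import *
c=read_camera("scene"); print(state()["eef_pos"],state()["moment"],state()["opening"])
cv2.imwrite("pics/d3.png",crop(c["img"],270,80,180,140,4))
E
```

```text
t: 6.58
eef_pos: [475.6, 287.5, 54.6]
tcp_rot: [3.14, 0.004, -0.008]
ft_force: [-0.5, -0.6, -1.6]
opening: 0.231
[477.23922264 288.35123235  59.01020367] [ 0.0138586  -0.07541233  0.05827752] 0.22819137883491222
```

View pics/d3.png

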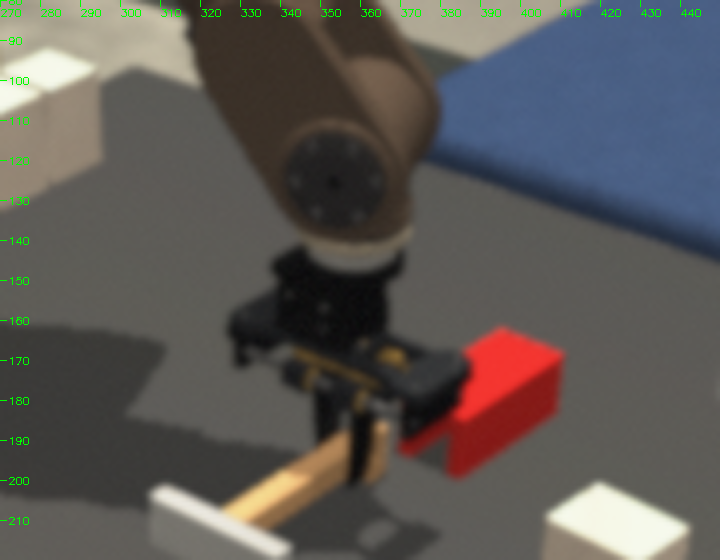

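The picture shows the handle gripped near the tail and lifted; head top edge runs from (308,203) to (342,218). Check for droop by projection.

Run:
```python
from h import *
c=read_camera("scene"); g=state()["eef_pos"]
for a in (0,5,10,15):
    t=np.radians(a); out=[]
    for x,y,z in [(-60,-9,45),(60,-9,45),(60,-9,0),(-60,-9,0)]:
        dy,dz=y-145,z-30
        out.append(w2px(c,(g[0]+x,g[1]+dy*np.cos(t)-dz*np.sin(t)*-1*-1, g[2]+5+dz*np.cos(t)+dy*np.sin(t))).round(0))
    print(a,*out)
cv2.imwrite("pics/e.png",crop(c["img"],290,180,80,60,8))
```

```text
0 [307. 203.] [339. 218.] [339. 231.] [307. 216.]
5 [307. 207.] [339. 222.] [340. 235.] [308. 219.]
10 [307. 211.] [339. 226.] [341. 238.] [309. 222.]
15 [308. 214.] [339. 230.] [342. 240.] [311. 225.]
```

View pics/e.png

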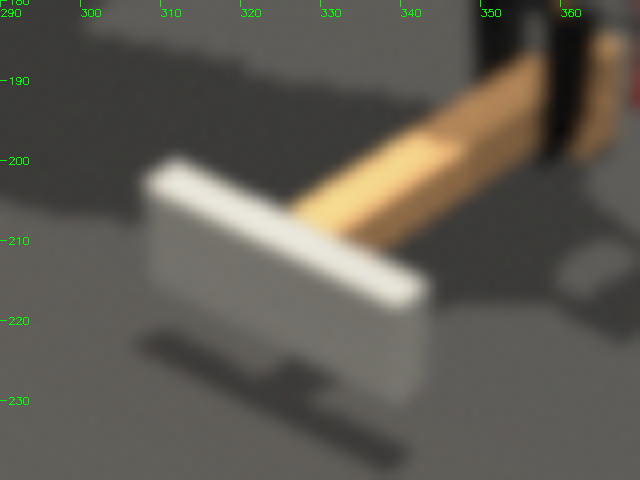

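No droop: the projected level head (307,203)–(339,218) matches. Carry to above the bed's open end.

```bash
python3 -m handwheel '[{"hand":0,"x":0,"y":0,"z":0.02,"spin":0},{"hand":0,"x":0,"y":0,"z":0.04,"spin":0},{"hand":0,"x":0.008,"y":-0.015,"z":0.06,"spin":-0.15},{"hand":0,"x":0.016,"y":-0.03,"z":0.08,"spin":-0.3},{"hand":0,"x":0.024,"y":-0.048,"z":0.085,"spin":-0.45},{"hand":0,"x":0.032,"y":-0.066,"z":0.085,"spin":-0.6},{"hand":0,"x":0.040,"y":-0.084,"z":0.085,"spin":-0.8},{"hand":0,"x":0.048,"y":-0.1,"z":0.085,"spin":-1.0},{"hand":0,"x":0.056,"y":-0.116,"z":0.085,"spin":-1.2},{"hand":0,"x":0.064,"y":-0.132,"z":0.085,"spin":-1.4},{"hand":0,"x":0.072,"y":-0.148,"z":0.085,"spin":-1.6},{"hand":0,"x":0.08,"y":-0.164,"z":0.085,"spin":-1.8},{"hand":0,"x":0.088,"y":-0.18,"z":0.085,"spin":-2.0},{"hand":0,"x":0.096,"y":-0.194,"z":0.085,"spin":-2.17},{"hand":0,"x":0.102,"y":-0.204,"z":0.085,"spin":-2.17},{"hand":0,"x":0.104,"y":-0.21,"z":0.085,"spin":-2.17},{"hand":0,"x":0.104,"y":-0.211,"z":0.085,"spin":-2.17},{"hand":0,"x":0.104,"y":-0.211,"z":0.085,"spin":-2.17},{"hand":0,"x":0.104,"y":-0.211,"z":0.085,"spin":-2.17}]'
python3 - <<'E'
from h import *
c=read_camera("top"); s=state(); g=s["eef_pos"]; print(g,s["tcp_rot"],s["opening"])
t=s["tcp_rot"][2]
for x,y,z in [(-60,-9,45),(60,-9,45),(60,9,45),(-60,9,45)]:
    p=(g[0]+x*np.cos(t)-(y-145)*np.sin(t),g[1]+x*np.sin(t)+(y-145)*np.cos(t),g[2]+5+z-30); print("pred",w2px(c,p).round(1))
cv2.imwrite("pics/f.png",crop(c["img"],330,195,110,100,6))
E
```

```text
t: 8.27
eef_pos: [580.2, 77.5, 140.6]
tcp_rot: [-3.142, 0.0, -0.197]
ft_force: [-0.2, 0.6, -2.5]
opening: 0.229
[580.27086515  77.61169562 140.66308757] [-3.14155551e+00  1.65556799e-04 -1.96375367e-01] 0.2280687255037359
pred [362.1 265.6]
pred [371.9 213.4]
pred [364.  211.9]
pred [354.1 264. ]
```

View pics/f.png

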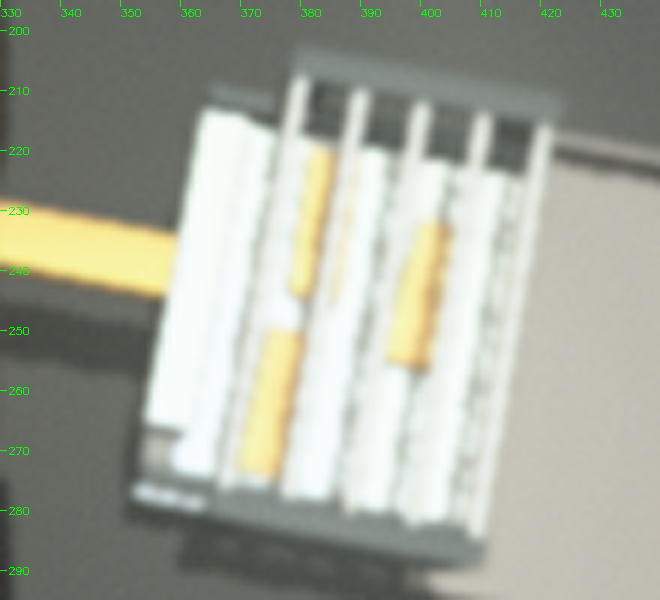

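Head (355–372, 212–266) sits centred over the bed's open end, in line with the prediction. Lower to 1 mm above the plate and push halfway.

```bash
python3 -m handwheel '[{"hand":0,"x":0,"y":0,"z":-0.015,"spin":0},{"hand":0,"x":0,"y":0,"z":-0.03,"spin":0},{"hand":0,"x":0,"y":0,"z":-0.04,"spin":0},{"hand":0,"x":0,"y":0,"z":-0.0447,"spin":0},{"hand":0,"x":0,"y":0,"z":-0.0447,"spin":0},{"hand":0,"x":-0.001,"y":-0.005,"z":-0.0447,"spin":0},{"hand":0,"x":-0.002,"y":-0.01,"z":-0.0447,"spin":0},{"hand":0,"x":-0.003,"y":-0.015,"z":-0.0447,"spin":0},{"hand":0,"x":-0.004,"y":-0.02,"z":-0.0447,"spin":0},{"hand":0,"x":-0.005,"y":-0.025,"z":-0.0447,"spin":0},{"hand":0,"x":-0.006,"y":-0.03,"z":-0.0447,"spin":0},{"hand":0,"x":-0.007,"y":-0.035,"z":-0.0447,"spin":0},{"hand":0,"x":-0.008,"y":-0.04,"z":-0.0447,"spin":0},{"hand":0,"x":-0.009,"y":-0.045,"z":-0.0447,"spin":0},{"hand":0,"x":-0.010,"y":-0.05,"z":-0.0447,"spin":0},{"hand":0,"x":-0.011,"y":-0.055,"z":-0.0447,"spin":0},{"hand":0,"x":-0.012,"y":-0.06,"z":-0.0447,"spin":0}]'
```

```text
t: 9.73
eef_pos: [568.5, 16.4, 96.0]
tcp_rot: [3.142, -0.0, -0.197]
ft_force: [-0.3, 0.9, -1.1]
opening: 0.231
```

```bash
python3 -m handwheel '[{"hand":0,"x":-0.001,"y":-0.005,"z":0,"spin":0},{"hand":0,"x":-0.002,"y":-0.01,"z":0,"spin":0},{"hand":0,"x":-0.003,"y":-0.015,"z":0,"spin":0},{"hand":0,"x":-0.004,"y":-0.02,"z":0,"spin":0},{"hand":0,"x":-0.005,"y":-0.025,"z":0,"spin":0},{"hand":0,"x":-0.006,"y":-0.03,"z":0,"spin":0},{"hand":0,"x":-0.007,"y":-0.035,"z":0,"spin":0},{"hand":0,"x":-0.008,"y":-0.04,"z":0,"spin":0},{"hand":0,"x":-0.009,"y":-0.045,"z":0,"spin":0},{"hand":0,"x":-0.010,"y":-0.05,"z":0,"spin":0},{"hand":0,"x":-0.011,"y":-0.055,"z":0,"spin":0},{"hand":0,"x":-0.012,"y":-0.059,"z":0,"spin":0},{"hand":0,"x":-0.012,"y":-0.059,"z":0,"spin":0},{"hand":0,"x":-0.012,"y":-0.059,"z":0,"spin":0}]'
python3 - <<'E'
from h import *
c=read_camera("top"); d=read_camera("scene")
cv2.imwrite("pics/g.png",np.hstack([crop(c["img"],340,195,140,120,3),crop(d["img"],180,220,140,120,3)])[:600,:])
E
```

```text
t: 10.9
eef_pos: [556.6, -42.3, 95.9]
tcp_rot: [3.142, -0.0, -0.198]
ft_force: [-0.3, 0.1, -0.7]
opening: 0.231
```

View pics/g.png

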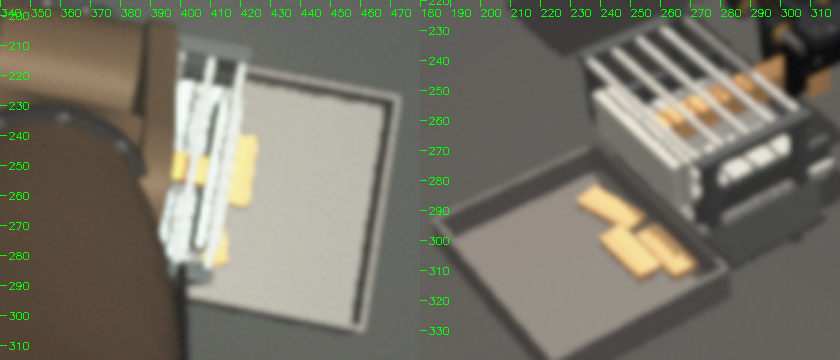

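All three offcuts lie in the tray (scene (245,288), (248,302), (262,300)), and none are left on the bed. Back out along the bed axis, then lay the scraper down.

```bash
python3 -m handwheel '[{"hand":0,"x":0.001,"y":0.005,"z":0,"spin":0},{"hand":0,"x":0.003,"y":0.015,"z":0,"spin":0},{"hand":0,"x":0.005,"y":0.025,"z":0,"spin":0},{"hand":0,"x":0.007,"y":0.035,"z":0,"spin":0},{"hand":0,"x":0.009,"y":0.045,"z":0,"spin":0},{"hand":0,"x":0.011,"y":0.055,"z":0,"spin":0},{"hand":0,"x":0.013,"y":0.065,"z":0,"spin":0},{"hand":0,"x":0.015,"y":0.075,"z":0,"spin":0},{"hand":0,"x":0.017,"y":0.085,"z":0,"spin":0},{"hand":0,"x":0.019,"y":0.095,"z":0,"spin":0},{"hand":0,"x":0.021,"y":0.105,"z":0,"spin":0},{"hand":0,"x":0.023,"y":0.115,"z":0,"spin":0},{"hand":0,"x":0.026,"y":0.13,"z":0,"spin":0},{"hand":0,"x":0.029,"y":0.145,"z":0,"spin":0},{"hand":0,"x":0.032,"y":0.16,"z":0,"spin":0},{"hand":0,"x":0.035,"y":0.175,"z":0,"spin":0},{"hand":0,"x":0.038,"y":0.19,"z":0,"spin":0},{"hand":0,"x":0.04,"y":0.2,"z":0,"spin":0},{"hand":0,"x":0.04,"y":0.2,"z":0,"spin":0},{"hand":0,"x":0.04,"y":0.2,"z":0,"spin":0}]' && python3 -m handwheel '[{"hand":0,"x":0,"y":0,"z":-0.015,"spin":0},{"hand":0,"x":0,"y":0,"z":-0.03,"spin":0},{"hand":0,"x":0,"y":0,"z":-0.045,"spin":0},{"hand":0,"x":0,"y":0,"z":-0.056,"spin":0},{"hand":0,"x":0,"y":0,"z":-0.063,"spin":0},{"hand":0,"x":0,"y":0,"z":-0.067,"spin":0},{"hand":0,"x":0,"y":0,"z":-0.069,"spin":0},{"hand":0,"x":0,"y":0,"z":-0.0703,"spin":0},{"hand":0,"x":0,"y":0,"z":-0.0703,"spin":0},{"hand":0,"x":0,"y":0,"z":-0.0703,"spin":0}]'
```

```text
t: 12.67
eef_pos: [596.5, 158.4, 95.8]
tcp_rot: [3.141, 0.0, -0.196]
ft_force: [0.2, 0.4, -1.4]
opening: 0.229
t: 13.5
eef_pos: [597.0, 158.0, 26.3]
tcp_rot: [-3.141, -0.001, -0.197]
ft_force: [-0.6, -1.2, -2.2]
opening: 0.229
```

```bash
python3 -m handwheel '[{"hand":0,"x":0,"y":0,"z":-0.0004,"spin":0},{"hand":0,"x":0,"y":0,"z":-0.0004,"spin":0},{"hand":0.06,"x":0,"y":0,"z":-0.0004,"spin":0},{"hand":0.06,"x":0,"y":0,"z":-0.0004,"spin":0},{"hand":0.06,"x":0,"y":0,"z":-0.0004,"spin":0},{"hand":0.06,"x":0,"y":0,"z":-0.0004,"spin":0},{"hand":0.06,"x":0,"y":0,"z":-0.0004,"spin":0},{"hand":0.06,"x":0,"y":0,"z":0.01,"spin":0},{"hand":0.06,"x":0,"y":0,"z":0.03,"spin":0},{"hand":0.06,"x":0,"y":0,"z":0.06,"spin":0},{"hand":0.06,"x":0,"y":0,"z":0.1,"spin":0},{"hand":0.06,"x":0,"y":0,"z":0.14,"spin":0},{"hand":0.06,"x":-0.03,"y":0.03,"z":0.17,"spin":0},{"hand":0.06,"x":-0.06,"y":0.06,"z":0.2,"spin":0},{"hand":0.06,"x":-0.09,"y":0.09,"z":0.2,"spin":0},{"hand":0.06,"x":-0.12,"y":0.12,"z":0.2,"spin":0},{"hand":0.06,"x":-0.15,"y":0.15,"z":0.2,"spin":0},{"hand":0.06,"x":-0.18,"y":0.18,"z":0.2,"spin":0},{"hand":0.06,"x":-0.18,"y":0.18,"z":0.2,"spin":0},{"hand":0.06,"x":-0.18,"y":0.18,"z":0.2,"spin":0}]'
python3 - <<'E'
from h import *
c=read_camera("top"); d=read_camera("scene")
cv2.imwrite("pics/h.png",np.vstack([crop(c["img"],190,130,360,200,2,20),d["img"][120:350,100:460,::-1].repeat(1,0)[:, :].copy() if 0 else crop(d["img"],100,150,360,200,2,20)])[:, :])
im=cv2.imread("pics/h.png"); cv2.imwrite("pics/h.png",cv2.resize(im,(540,600)))
t=-0.197
for x,y in [(-60,-9),(60,-9),(60,9),(-60,9),(0,185)]:
    p=lambda z:(597+x*np.cos(t)-(y-145)*np.sin(t),158+x*np.sin(t)+(y-145)*np.cos(t),z)
    z=41 if y>100 else 45
    print(w2px(c,p(z)).round(1),w2px(d,p(z)).round(1))
E
```

```text
t: 15.17
eef_pos: [413.7, 340.3, 226.7]
tcp_rot: [-3.141, -0.0, -0.194]
ft_force: [-0.4, 0.4, -0.5]
opening: 0.633
[325.9 262.8] [303.7 242.9]
[335.2 216.1] [331.4 265.1]
[328.2 214.7] [336.8 262.3]
[318.8 261.3] [309.  240.4]
[255.1 224.7] [371.6 228.3]
```

View pics/h.png

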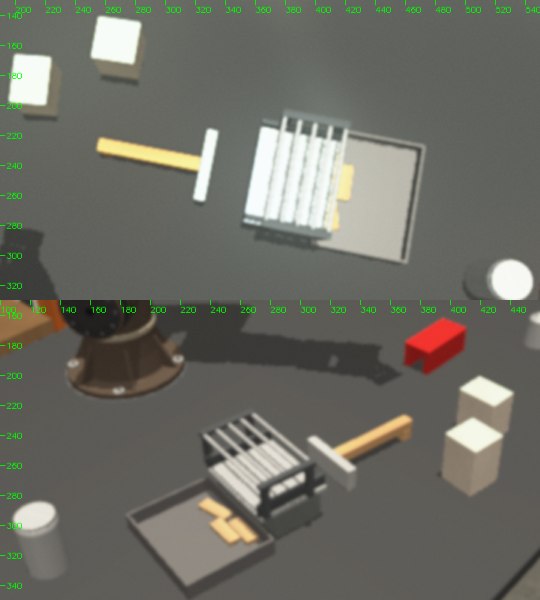

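The bed is clear, all three offcuts are in the tray, and the scraper lies flat on the counter as predicted. The cartons and can haven't moved, and the gripper is clear of everything. Handing in.

```bash
python3 -c "
from cell import *
print(job_done(), state()['t'])"
```

```text
the job is handed in; nothing more can be done
the job is handed in; nothing more can be done
```

The job is done and handed in, with the robot clock at about 15 s of the 64 s allowed.

- **Scraper out of the holder:** I drew it fully out, laid it on the counter and let go. I then gripped it again about 145 mm behind the head, and it showed no droop when lifted.
- **Offcuts:** I pushed the head 1 mm above the plate under the guard, and all three offcuts fell into the tray. The gripper stayed behind the bed throughout.
- **Finish:** I backed the scraper out, laid it flat on the counter and moved the gripper clear.

The last pictures from both cameras show three offcuts in the tray and an empty bed. The scraper lies within a pixel or so of where it should when flat, and the cartons and can look unmoved. The wrist force was under 3 N at every reading. No check failed or disagreed, though one offcut may be leaning against the tray's near wall rather than lying flat.

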